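Let the large egg down the egg rack

TASK

With a fingertip, press down the pad of the rocking lever whose gate holds back the large egg, and keep it down until the egg has rolled to the end stop; then let the lever go so that the gate falls shut again, and move clear. Keep the small egg behind its own gate; do not touch the eggs or the gates, grip or lift nothing, and do not disturb the bowl, jar or spoon.

Things in the scene. Friction and masses are not known exactly. Their poses are not given: they have to be found in the camera images.
- rack: Fixed wooden egg rack, 304 long (x), 148 wide (y). Origin: centre of its underside, on the table; x down the slope, y left, z up. Floor top z = 50 at the origin, falling 0.14 per unit x. Two lanes 62 wide centred at y = +35 and -35; walls 24 above the floor. End stop's cork face at x = 138; back board 94 high at x = -149; lever posts 112 high at x = -55, y = +-80.
- lever_left (a joint): Left lane's rocking lever, a bar along rack x, pivot at rack (-55, 90, 105), axis along y. 0 = gate shut, up to 0.55 rad (stop) as the pad, 70 behind the pivot, goes down and the gate, 90 in front, rises. 3 to 6 N at the pad; springs shut when let go. The large egg passes from about 0.42 rad and takes about 1 s to the end stop.
- lever_right (a joint): The same lever, mirrored, for the right lane (y < 0), pivot at rack y = -90; same values and behaviour.
- pad_left (a point): Centre of the upper face of the left lever's wooden pad, 44 (x) by 36 (y), 6 thick; 115 above the table when shut, at rack x = -125, y = 96. Fully pressed it has sunk about 36 and moved some 15 towards the pivot (+x).
- pad_right (a point): The same point on the right lever's pad, at rack x = -125, y = -96 when shut.
- gate_left (a point): Steel gate plate, 4 thick, 52 wide, 22 high, hung on thin rods from the left lever into the left lane; this point is its centre, at rack x = 35, y = 35, z = 62 when shut. Its rods reach up to z = 108.
- gate_right (a point): Centre of the same plate in the right lane, at rack y = -35.
- egg_large: The hen's egg, 44 diameter, 56 long, about 58 g, off-white, rigid, waiting behind the gate in one of the lanes (either), long axis across the lane. Origin: a point on its shell (at the start where it touches the floor); it turns as it rolls.
- egg_large_center (a point): Centre of the large egg (of its widest circle); waits at about rack x = 11, rests at about x = 116 at the end stop.
- egg_small: The quail's egg, 26 diameter, 34 long, about 14 g, same colour, waiting behind the gate of the other lane. Origin: a point on its shell; it turns as it rolls.
- egg_small_center (a point): Centre of the small egg (of its widest circle); waits at about rack x = 20.
- bowl: White ceramic bowl, 130 across, 60 high, loose, on the table left of the rack; origin at the centre of its underside.
- jar: Amber glass jar with a steel lid, 80 across, 120 high, loose, on the table right of the rack; origin at the centre of its underside.
- spoon: Wooden spoon, 220 long, loose, on the table to the right; lies along its own x, origin on its underside near the middle.
There are look-alikes about, which are no part of the job. Leave any black, purple or red look-alike of the egg_small alone.

How it is judged:
By the outcome, as a careful person would: the job done as asked, in the order asked, and still so for the second after the job is handed in, with the robot touching nothing.
It also fails if it takes over 29 s, if anything falls off the work surface, if the arm or the gripper's body presses on something with over 40 N, if the wrist force passes 120 N, or if a joint passes its speed limit or range.

ROBOT

A 6-joint arm with a two-finger parallel gripper is mounted at the origin on the work surface. World frame = base frame: x ahead of the robot, y to its left, z up, the work surface at z = 0. Lengths are in m, angles in rad, forces in N, time in s.
With the tool pointing down it reaches from about 0.2 to 0.875 m from the base axis. Payload 3.4 kg.
Tool frame: the origin (TCP) lies between the finger pads; the fingertips stand bot.tcp_to_tips ahead of it and the grasp point (between the pads) is the TCP (bot.tcp_to_tips is the distance from the TCP to the fingertips, in m); z points along the fingers, y is the direction in which the jaws open and shut (so a half turn about z gives the same grasp; the last joint's range is limited). The gripper opens to 94 mm and grips with 3 to 60 N. Pads are 16 mm wide; open, the fingers measure 119 mm over their backs; the gripper's body (75 mm by 177 mm) begins 78 mm behind the grasp point.
Start: joints at [1.032, 0.276, 1.505, -0, 1.361, -0.121], TCP at [0.233, 0.526, 0.224] pointing down, gripper open.
Joint ranges: [-2.89, 2.89], [-0.75, 2.08], [0.22, 2.7], [-1.18, 4.32], [0.11, 2.71], [-2.7, 2.7]. Speed limits (rad/s): [2.57, 2.57, 3.14, 3.14, 3.14, 3.14].

INTERFACE

Orientations are given as a unit quaternion [w, x, y, z].
In Python, from cell import bot gives the robot as it stands. The module is installed in compiled form; this text tells all that it offers.
- The arm moves only by the shell command python3 -m pendant 'ROWS'. ROWS is JSON, a list of rows, each an object with "jaw": the opening, from 0 (shut) to 1 (fully open); "slide": the shift along the tool's x, y, z in cm, a list of three; "delta_rot": the turn, a rotation vector about the tool's x, y, z in degrees, a list of three. A call has 1 to 8 rows; each row is the pose to reach, as a shift and turn from the pose commanded when the call began, along the tool's axes at that moment; what a row does not reach only later rows make up. A row lasts 1/12 s, in which the tool goes at most 41.7 mm and 7.16 degrees, less where a joint would pass 70% of its speed; a pose out of reach is approached as far as the arm can. A call with a gripper value outside its range is refused whole. The fingers move at their own pace and stop on an object; the grip force is fixed at half the most. Time passes only in rows, so rows that repeat a pose let the fingers close. It gives the time, the measured TCP pose, the force and the opening at its end, in the units of the state.
- bot.sense(): the state, without advancing time (a new reading comes with each control period).
- bot.camera(name): name is "side" or "top"; returns (picture, depth): 400x640x3 uint8, blue, green, red; 400x640 float32, m along the optical axis (not along the pixel's ray), 0 where there is no reading.
- bot.calibration(name): a dict with "fx", "fy", "cx", "cy" (pixels), "dist_coeffs" ([k1, k2, p1, p2, k3] as OpenCV has them; the pictures are not rectified), "cam_to_world" (4x4, takes a point from camera to world coordinates). Camera axes: x right, y down, z forward; pixel columns grow to the right and rows downward; lengths in m; the calibration is good to about 2 mm. A picture is of the moment at which its call begins. calibration takes no time and is no camera call.
- bot.hand_in(): hands the job in, once; it reports no verdict.
The state is a dict: "clock": time; "joint_pos": joint angles; "qd": joint speeds; "effort": joint torques, N m; "eef_pos": TCP position; "ee_rot": TCP orientation; "wrist_force": force on the tool from outside, world axes, zero at the start; "ft_torque": the same for the moment, N m; "opening": opening from 0.0 (shut) to 1.0 (fully open).
Only numpy, scipy, OpenCV 4.12 (cv2) and the standard library are available. Lean on these libraries where they do the work, as an engineer would, in place of code of your own. Each camera call takes 0.05 s, during which the arm holds its last target.

## Working session

There is one attempt and no reset: what is moved stays moved. The work goes in short steps, Python scripts to look and compute and a shell command to move; the robot and the scene stay as the last step left them, time stands still between calls to the robot, and variables do not carry over. Pictures are saved under pics/ and viewed, and the job is handed in when it is done.

```bash
mkdir -p pics; cat > h.py <<'E'
import numpy as np,cv2
from cell import bot
def grab(n):
    im,d=bot.camera(n); np.savez('last_%s.npz'%n,im=im,d=d); return im,d
def load(n):
    z=np.load('last_%s.npz'%n); return z['im'],z['d']
def ray(n,u,v):
    c=bot.calibration(n);K=np.array([[c['fx'],0,c['cx']],[0,c['fy'],c['cy']],[0,0,1.]])
    p=cv2.undistortPoints(np.array([[[u,v]]],float),K,np.array(c['dist_coeffs'],float))[0,0]
    T=np.array(c['cam_to_world']); return T[:3,3],T[:3,:3]@np.array([p[0],p[1],1.])
def onz(n,u,v,z):
    o,r=ray(n,u,v); return o+r*(z-o[2])/r[2]
def dep(n,u,v,d):
    o,r=ray(n,u,v); return o+r*d[int(v),int(u)]
def proj(n,P):
    c=bot.calibration(n);K=np.array([[c['fx'],0,c['cx']],[0,c['fy'],c['cy']],[0,0,1.]])
    T=np.linalg.inv(np.array(c['cam_to_world']))
    return cv2.projectPoints(np.array(P,float).reshape(-1,1,3),cv2.Rodrigues(T[:3,:3])[0],T[:3,3],K,np.array(c['dist_coeffs'],float))[0][:,0]
E
python3 - <<'E'
from h import *
for n in('top','side'):
    im,d=grab(n); cv2.imwrite('pics/%s0.png'%n,im); c=bot.calibration(n); print(n,np.round(c['cam_to_world'],3).tolist(),c['fx'])
print(bot.sense(),bot.tcp_to_tips)
E
```

```text
top [[-0.021, -0.997, 0.069, 0.552], [-1.0, 0.021, -0.003, 0.035], [0.001, -0.069, -0.998, 0.846], [0.0, 0.0, 0.0, 1.0]] 365.69787884145995
side [[-0.908, -0.306, 0.286, 0.307], [-0.419, 0.657, -0.626, 0.698], [0.003, -0.689, -0.725, 0.866], [0.0, 0.0, 0.0, 1.0]] 508.94563020760177
{'clock': 0.1, 'joint_pos': array([ 1.03197617e+00,  2.76526501e-01,  1.50593396e+00,  6.63690848e-06,
        1.36071555e+00, -1.21015904e-01]), 'qd': array([ 0.00016715, -0.00233597, -0.00112214, -0.00054603,  0.0009162 ,
        0.00016268]), 'effort': array([ 2.63499838e-03, -4.05459130e+01, -2.37781084e+01,  7.07425643e-02,
        2.99084745e-02, -3.70611599e-05]), 'eef_pos': array([0.23308737, 0.52514577, 0.22372314]), 'ee_rot': array([-2.59546294e-04,  2.07386635e-01,  9.78258737e-01, -7.47930707e-04]), 'wrist_force': array([-0.39049356, -0.08180896,  0.55267371]), 'ft_torque': array([-0.00115087, -0.03794271, -0.00417477]), 'opening': 0.9977766270032987} 0.019
```

View pics/top0.png

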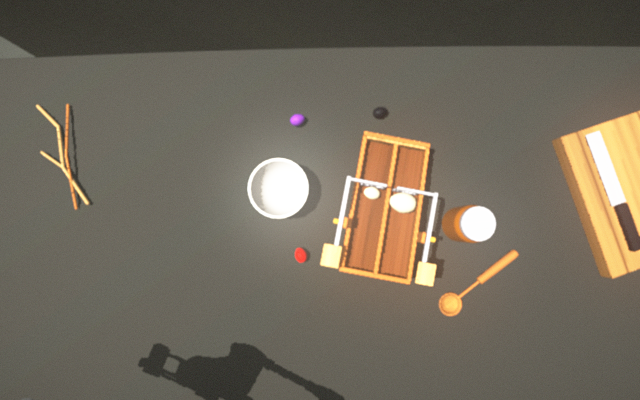

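View pics/side0.png

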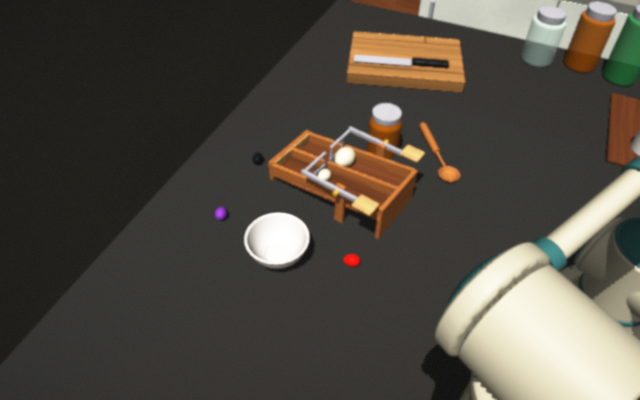

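The top view shows the rack with its pads towards the robot. There are two off-white eggs: the small one at (372,192) in the left lane and the large one at (402,202) in the right lane. Pads are at (331,256) left and (426,273) right. Coloured look-alikes are at (298,120) purple, (379,113) black and (301,255) red. The choice is the right pad at (426,273). Next: measure it and check it in a crop.

```bash
python3 - <<'E'
from h import *
im,d=load('top'); ims,ds=load('side')
cv2.imwrite('pics/crop.png',np.hstack([cv2.resize(im[120:295,310:450],None,fx=3,fy=3),cv2.resize(ims[90:265,250:375],None,fx=3,fy=3)]))
def masks(im,n,box):
    u0,v0,u1,v1=box; hsv=cv2.cvtColor(im,cv2.COLOR_BGR2HSV)[v0:v1,u0:u1]
    return hsv
hsv=cv2.cvtColor(im,cv2.COLOR_BGR2HSV)
for p in[(426,273),(331,256),(402,202),(372,192),(430,215),(385,270)]: print(p,hsv[p[1],p[0]])
pads=[]
for nm,(u,v) in dict(R=(426,273),L=(331,256)).items():
    m=np.zeros(hsv.shape[:2],np.uint8); s=cv2.inRange(hsv,(15,60,200),(30,160,255)); m[v-18:v+18,u-18:u+18]=s[v-18:v+18,u-18:u+18]
    k=max(cv2.findContours(m,0,2)[0],key=cv2.contourArea); r=cv2.minAreaRect(k); 
    box=[onz('top',*q,.115) for q in cv2.boxPoints(r)]
    c=onz('top',*r[0],.115); pads.append(c); print(nm,r,'c',c.round(4),'sides',[round(np.linalg.norm(box[i]-box[i-1]),4) for i in range(4)],'depthpt',dep('top',*r[0],d).round(4))
for n,m in(('top',(402,202)),('top',(372,192))): print(dep(n,*m,d).round(4))
a=pads[1]-pads[0]; print('dist',np.linalg.norm(a)); y=a/np.linalg.norm(a); x=np.array([y[1],-y[0],0]); yaw=np.arctan2(x[1],x[0]); print('yaw',np.degrees(yaw))
o=(pads[0]+pads[1])/2; o[2]=0; o=o+.125*x; print('rack',o)
R=np.c_[x,y,[0,0,1]]; print('proj',proj('top',[o+R@np.array(q) for q in[(-.125,-.096,.115),(-.152,-.074,.094),(.152,.074,.05),(.011,-.035,.07)]]).round(1))
print('projside pad',proj('side',[pads[0],pads[1]]).round(1))
E
```

```text
(426, 273) [ 29  53 255]
(331, 256) [ 29  45 255]
(402, 202) [  0   0 255]
(372, 192) [  0   0 255]
(430, 215) [ 10   6 242]
(385, 270) [ 11 155 216]
R ((425.3243103027344, 273.5540771484375), (18.905881881713867, 23.344655990600586), 9.462322235107422) c [ 0.4582 -0.1535  0.115 ] sides [np.float64(0.0376), np.float64(0.0461), np.float64(0.0378), np.float64(0.0461)] depthpt [ 0.4579 -0.1541  0.1126]
L ((330.6120300292969, 255.3839874267578), (19.230186462402344, 23.433996200561523), 10.304845809936523) c [0.4983 0.0338 0.115 ] sides [np.float64(0.0381), np.float64(0.0463), np.float64(0.0383), np.float64(0.0463)] depthpt [0.4981 0.0338 0.1119]
[ 0.6032 -0.1167  0.0904]
[ 0.6269 -0.0569  0.0746]
dist 0.1915570397704323
yaw -12.100442448351862
rack [ 0.60047653 -0.08602924  0.        ]
proj [[425.4 273.6]
 [409.9 283.4]
 [363.7 131.4]
 [402.8 202.3]]
projside pad [[411.  151.6]
 [363.8 202.8]]
```

View pics/crop.png

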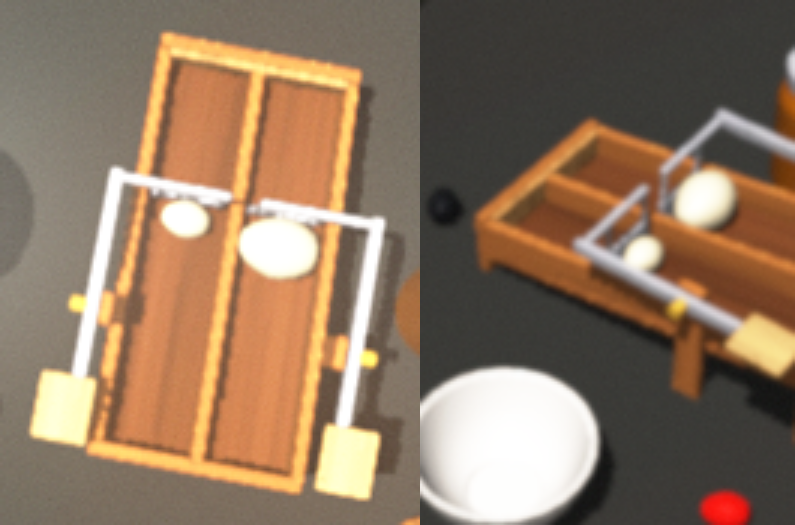

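The crop confirms it: the large egg in the right lane (image right) sits behind the gate whose bar runs to the right pad (425,273). Pad size (38×46 mm), depth height (0.113) and pad spacing (192 mm) all match the description. I now work out the slide to a point 35 mm above the pad.

```bash
cat >> h.py <<'E'
from scipy.spatial.transform import Rotation as Rn
def togo(P):
    s=bot.sense();q=s['ee_rot'];R=Rn.from_quat([q[1],q[2],q[3],q[0]])
    y=R.as_matrix()[:,1]; 
    print('slide cm',(R.inv().apply(np.array(P)-s['eef_pos'])*100).round(2),'tool y yaw',np.degrees(np.arctan2(y[1],y[0])).round(2),'z',R.as_matrix()[:,2].round(3),s['eef_pos'].round(4),'F',s['wrist_force'].round(2),'t',round(s['clock'],2),'op',s['opening'])
E
python3 -c "
from h import *
togo([.458,-.1535,.224])"
```

```text
slide cm [-4.809e+01 -5.290e+01  5.000e-02] tool y yaw 66.06 z [-0.001 -0.001 -1.   ] [0.2331 0.5251 0.2237] F [-0.39 -0.08  0.55] t 0.1 op 0.9977766270032987
```

```bash
python3 -m pendant '[{"jaw":0,"slide":[-24,-26.5,0],"delta_rot":[0,0,-12]},{"jaw":0,"slide":[-24,-26.5,0],"delta_rot":[0,0,-12]},{"jaw":0,"slide":[-24,-26.5,0],"delta_rot":[0,0,-12]},{"jaw":0,"slide":[-24,-26.5,0],"delta_rot":[0,0,-12]},{"jaw":0,"slide":[-24,-26.5,0],"delta_rot":[0,0,-12]},{"jaw":0,"slide":[-24,-26.5,0],"delta_rot":[0,0,-12]},{"jaw":0,"slide":[-24,-26.5,0],"delta_rot":[0,0,-12]},{"jaw":0,"slide":[-24,-26.5,0],"delta_rot":[0,0,-12]}]'
python3 -c "
from h import *
togo([.458,-.1535,.18])"
```

```text
clock: 0.77
eef_pos: [0.3373, 0.2071, 0.2243]
ee_rot: [0.0, 0.104, 0.995, -0.0]
wrist_force: [1.5, -0.2, 0.2]
opening: 0.47
slide cm [-19.24 -32.8    4.43] tool y yaw 78.11 z [-0. -0. -1.] [0.3373 0.2071 0.2243] F [ 1.48 -0.21  0.22] t 0.77 op 0.4696728935439503
```

```bash
python3 -m pendant '[{"jaw":0,"slide":[-19.2,-32.6,0],"delta_rot":[0,0,0]},{"jaw":0,"slide":[-19.2,-32.6,0],"delta_rot":[0,0,0]},{"jaw":0,"slide":[-19.2,-32.6,0],"delta_rot":[0,0,0]},{"jaw":0,"slide":[-19.2,-32.6,0],"delta_rot":[0,0,0]},{"jaw":0,"slide":[-19.2,-32.6,0],"delta_rot":[0,0,0]},{"jaw":0,"slide":[-19.2,-32.6,0],"delta_rot":[0,0,0]},{"jaw":0,"slide":[-19.2,-32.6,0],"delta_rot":[0,0,0]},{"jaw":0,"slide":[-19.2,-32.6,0],"delta_rot":[0,0,0]}]'
python3 -c "
from h import *
togo([.458,-.1535,.15])"
```

```text
clock: 1.43
eef_pos: [0.4436, -0.1091, 0.2243]
ee_rot: [-0.0, 0.104, 0.995, 0.0]
wrist_force: [1.4, -1.0, 0.1]
opening: 0.005
slide cm [-2.34 -4.05  7.43] tool y yaw 78.02 z [-0.  0. -1.] [ 0.4436 -0.1091  0.2243] F [ 1.45 -0.99  0.05] t 1.43 op 0.004565668797706531
```

```bash
python3 -m pendant '[{"jaw":0,"slide":[-2.3,-4.0,0],"delta_rot":[0,0,0]},{"jaw":0,"slide":[-2.3,-4.0,3],"delta_rot":[0,0,0]},{"jaw":0,"slide":[-2.3,-4.0,6],"delta_rot":[0,0,0]},{"jaw":0,"slide":[-2.3,-4.0,6],"delta_rot":[0,0,0]},{"jaw":0,"slide":[-2.3,-4.0,6],"delta_rot":[0,0,0]}]'
python3 - <<'E'
from h import *
togo([.458,-.1535,.134])
im,d=grab('top'); ims,ds=grab('side')
cv2.imwrite('pics/a.png',np.hstack([cv2.resize(im[150:300,340:470],None,fx=3,fy=3),cv2.resize(ims[70:220,320:450],None,fx=3,fy=3)]))
E
```

```text
clock: 1.85
eef_pos: [0.4565, -0.1504, 0.1632]
ee_rot: [-0.002, 0.104, 0.995, 0.001]
wrist_force: [0.1, -0.2, -0.3]
opening: 0.003
slide cm [-0.22 -0.28  2.92] tool y yaw 78.03 z [-0.004  0.002 -1.   ] [ 0.4565 -0.1504  0.1632] F [ 0.14 -0.16 -0.28] t 1.85 op 0.0026378754280836883
```

View pics/a.png

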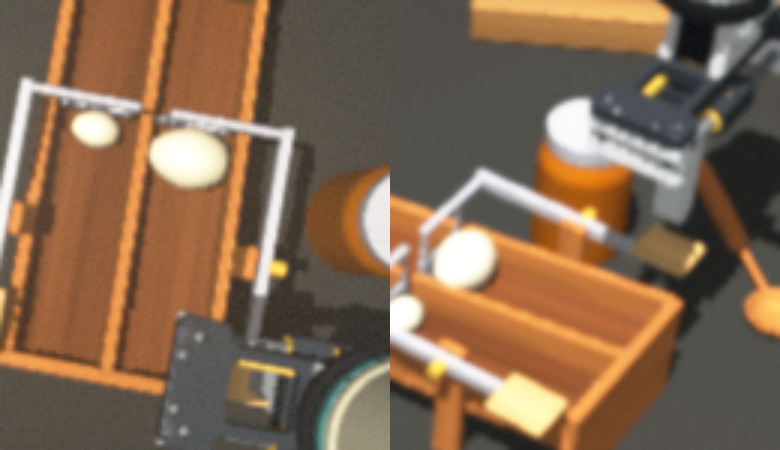

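The fingers are shut and stand directly over the right pad (side crop ~(675,245)). Both gates are shut and both eggs in place. I lower to contact and press in part first.

```bash
python3 -m pendant '[{"jaw":0,"slide":[-0.2,-0.3,1.5],"delta_rot":[0,0,0]},{"jaw":0,"slide":[-0.2,-0.3,2.5],"delta_rot":[0,0,0]},{"jaw":0,"slide":[-0.2,-0.3,3.2],"delta_rot":[0,0,0]},{"jaw":0,"slide":[-0.2,-0.3,3.9],"delta_rot":[0,0,0]},{"jaw":0,"slide":[-0.2,-0.3,4.5],"delta_rot":[0,0,0]},{"jaw":0,"slide":[-0.2,-0.3,4.5],"delta_rot":[0,0,0]}]'
python3 -c "
from h import *
togo([.458,-.1535,.102])"
```

```text
clock: 2.45
eef_pos: [0.4592, -0.1539, 0.119]
ee_rot: [-0.0, 0.104, 0.995, 0.0]
wrist_force: [-1.2, 1.1, 1.3]
opening: 0.003
slide cm [0.12 0.01 1.7 ] tool y yaw 78.07 z [-0.  0. -1.] [ 0.4592 -0.1539  0.119 ] F [-1.24  1.08  1.27] t 2.45 op 0.002994783511066177
```

```bash
python3 -m pendant '[{"jaw":0,"slide":[0,0,0.6],"delta_rot":[0,0,0]},{"jaw":0,"slide":[0,0,1.2],"delta_rot":[0,0,0]},{"jaw":0,"slide":[0,0,1.7],"delta_rot":[0,0,0]},{"jaw":0,"slide":[0,0,1.7],"delta_rot":[0,0,0]}]'
python3 - <<'E'
from h import *
togo([.458,-.1535,.102])
im,d=grab('top'); ims,ds=grab('side')
cv2.imwrite('pics/b.png',np.hstack([cv2.resize(im[120:290,340:470],None,fx=3,fy=3),cv2.resize(ims[70:240,260:450],None,fx=2.1,fy=3)]))
E
```

```text
clock: 2.78
eef_pos: [0.4604, -0.1546, 0.1023]
ee_rot: [0.001, 0.104, 0.995, -0.0]
wrist_force: [0.8, 0.5, 5.1]
opening: 0.004
slide cm [0.26 0.06 0.03] tool y yaw 78.06 z [ 0.002 -0.001 -1.   ] [ 0.4604 -0.1546  0.1023] F [0.81 0.53 5.13] t 2.78 op 0.0035784668140977477
```

View pics/b.png

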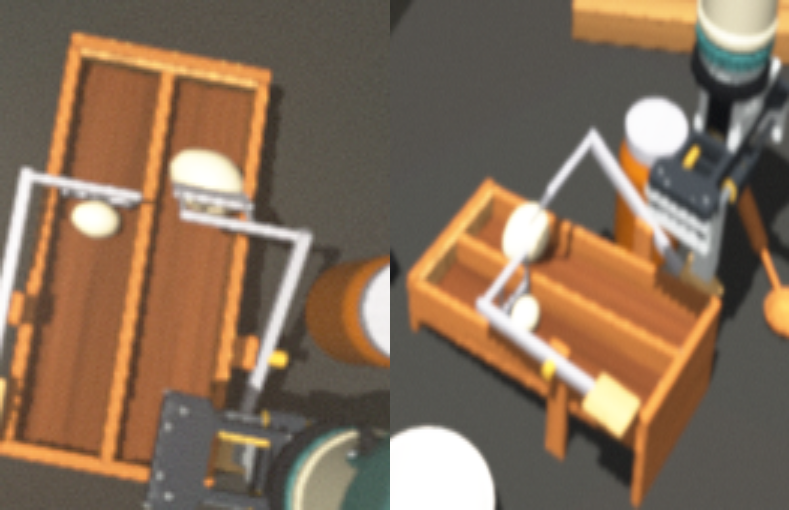

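The gate is up and the large egg is rolling under it (top crop (207,172)). The small egg is still behind its own gate (95,220). I hold, a touch deeper for margin.

```bash
python3 -m pendant '[{"jaw":0,"slide":[0,0,0.2],"delta_rot":[0,0,0]},{"jaw":0,"slide":[0,0,0.2],"delta_rot":[0,0,0]},{"jaw":0,"slide":[0,0,0.2],"delta_rot":[0,0,0]},{"jaw":0,"slide":[0,0,0.2],"delta_rot":[0,0,0]},{"jaw":0,"slide":[0,0,0.2],"delta_rot":[0,0,0]},{"jaw":0,"slide":[0,0,0.2],"delta_rot":[0,0,0]},{"jaw":0,"slide":[0,0,0.2],"delta_rot":[0,0,0]},{"jaw":0,"slide":[0,0,0.2],"delta_rot":[0,0,0]}]'
python3 -m pendant '[{"jaw":0,"slide":[0,0,0],"delta_rot":[0,0,0]},{"jaw":0,"slide":[0,0,0],"delta_rot":[0,0,0]},{"jaw":0,"slide":[0,0,0],"delta_rot":[0,0,0]},{"jaw":0,"slide":[0,0,0],"delta_rot":[0,0,0]},{"jaw":0,"slide":[0,0,0],"delta_rot":[0,0,0]},{"jaw":0,"slide":[0,0,0],"delta_rot":[0,0,0]},{"jaw":0,"slide":[0,0,0],"delta_rot":[0,0,0]},{"jaw":0,"slide":[0,0,0],"delta_rot":[0,0,0]}]'
cat > c.py <<'E'
from h import *
import sys
togo([.458,-.1535,.102])
im,d=grab('top'); ims,ds=grab('side')
cv2.imwrite('pics/%s.png'%sys.argv[1],np.hstack([cv2.resize(im[120:290,340:470],None,fx=3,fy=3),cv2.resize(ims[70:240,260:450],None,fx=2.1,fy=3)]))
o=np.array([.6005,-.086,0]);x=np.array([np.cos(np.radians(-12.1)),np.sin(np.radians(-12.1)),0]);y=np.array([-x[1],x[0],0])
m=cv2.inRange(cv2.cvtColor(im,cv2.COLOR_BGR2HSV),(0,0,170),(40,60,255)); m[:130]=0;m[225:]=0;m[:,:355]=0;m[:,430:]=0
m=cv2.erode(m,np.ones((3,3)))  
for k in cv2.findContours(m,0,2)[0]:
    if cv2.contourArea(k)>25:
        (u,v),_=cv2.minEnclosingCircle(k)
        P=onz('top',u,v,.06)-o; print('blob',round(u),round(v),'A',cv2.contourArea(k),'rack mm',(P@x*1000).round(),(P@y*1000).round())
E
python3 c.py c
```

```text
clock: 3.55
eef_pos: [0.4603, -0.1547, 0.1011]
ee_rot: [0.001, 0.104, 0.995, -0.0]
wrist_force: [0.7, 0.1, 5.9]
opening: 0.005
clock: 4.22
eef_pos: [0.4603, -0.1547, 0.1011]
ee_rot: [0.001, 0.104, 0.995, -0.0]
wrist_force: [0.2, 0.9, 5.1]
opening: 0.005
slide cm [ 0.25  0.07 -0.09] tool y yaw 78.05 z [ 0.002 -0.001 -1.   ] [ 0.4603 -0.1547  0.1011] F [0.23 0.92 5.07] t 4.22 op 0.004543769399554924
blob 371 192 A 53.0 rack mm 21.0 35.0
blob 413 156 A 198.0 rack mm 117.0 -40.0
```

View pics/c.png

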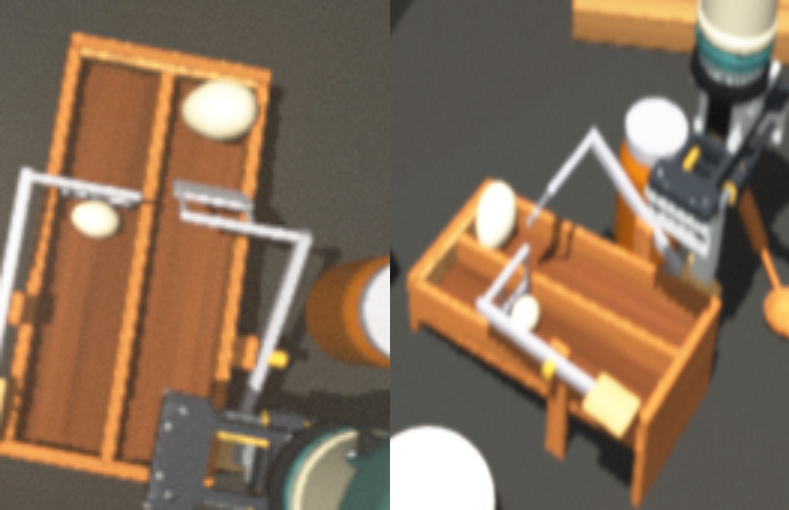

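The large egg is at the end stop (rack x ≈ 117, expected 116), and the small egg is still at x ≈ 21 behind its gate. I hold briefly to let it settle, then raise gently.

```bash
python3 -m pendant '[{"jaw":0,"slide":[0,0,0],"delta_rot":[0,0,0]},{"jaw":0,"slide":[0,0,0],"delta_rot":[0,0,0]},{"jaw":0,"slide":[0,0,0],"delta_rot":[0,0,0]},{"jaw":0,"slide":[0,0,0],"delta_rot":[0,0,0]},{"jaw":0,"slide":[0,0,0],"delta_rot":[0,0,0]},{"jaw":0,"slide":[0,0,0],"delta_rot":[0,0,0]}]'
python3 -m pendant '[{"jaw":0,"slide":[0,0,-0.6],"delta_rot":[0,0,0]},{"jaw":0,"slide":[0,0,-1.2],"delta_rot":[0,0,0]},{"jaw":0,"slide":[0,0,-1.8],"delta_rot":[0,0,0]},{"jaw":0,"slide":[0,0,-2.4],"delta_rot":[0,0,0]},{"jaw":0,"slide":[0,0,-3.0],"delta_rot":[0,0,0]},{"jaw":0,"slide":[0,0,-3.8],"delta_rot":[0,0,0]},{"jaw":0,"slide":[0,0,-6],"delta_rot":[0,0,0]},{"jaw":0,"slide":[0,0,-9],"delta_rot":[0,0,0]}]'
python3 -m pendant '[{"jaw":0,"slide":[2,3,-3],"delta_rot":[0,0,0]},{"jaw":0,"slide":[5,7,-3],"delta_rot":[0,0,0]},{"jaw":0,"slide":[9,7,-3],"delta_rot":[0,0,0]},{"jaw":0,"slide":[11,7,-3],"delta_rot":[0,0,0]},{"jaw":0,"slide":[11,7,-3],"delta_rot":[0,0,0]},{"jaw":0,"slide":[11,7,-3],"delta_rot":[0,0,0]}]'
python3 c.py d; python3 -c "
from h import *
cv2.imwrite('pics/topd.png',load('top')[0])"
```

```text
clock: 4.82
eef_pos: [0.4603, -0.1547, 0.1011]
ee_rot: [0.001, 0.104, 0.995, -0.0]
wrist_force: [0.3, -0.5, 4.0]
opening: 0.006
clock: 5.48
eef_pos: [0.4591, -0.1538, 0.19]
ee_rot: [-0.001, 0.104, 0.995, 0.001]
wrist_force: [-0.1, -0.6, 0.3]
opening: 0.0
clock: 5.98
eef_pos: [0.3666, -0.0627, 0.2215]
ee_rot: [0.002, 0.104, 0.995, -0.0]
wrist_force: [-0.0, 0.0, -0.2]
opening: -0.001
slide cm [-10.76  -6.99  12.  ] tool y yaw 78.09 z [ 0.005 -0.001 -1.   ] [ 0.3666 -0.0627  0.2215] F [-0.01  0.02 -0.22] t 5.98 op -0.0007402975363135063
blob 375 188 A 136.0 rack mm 31.0 28.0
blob 413 156 A 248.5 rack mm 117.0 -40.0
```

View pics/d.png

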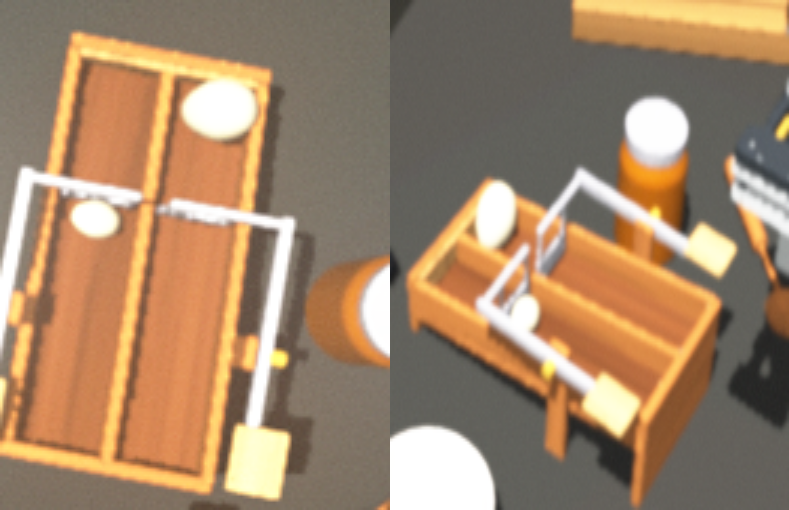

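View pics/topd.png

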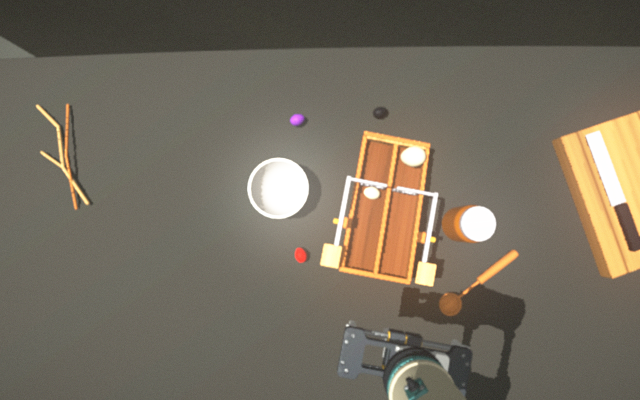

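The gate is shut (top crop (200,212)), the large egg is at the stop (413,156) and the small egg is in place (372,192). The bowl, jar and spoon are unmoved and the arm is clear, so I hand in.

```bash
python3 -c "
from cell import bot
print(bot.sense()['qd'].round(3)); print(bot.hand_in())"
```

```text
[-0.006  0.021 -0.007 -0.002  0.006  0.   ]
the job is handed in; nothing more can be done
None
```

I pressed the right lever's pad with the shut fingertips, using about 5 N. The large egg rolled to the end stop, and I held the pad down another 0.6 s. Then I let the lever up gently, moved clear and handed in at about 6 s.

**Last checks:**
- **Large egg:** at rack x ≈ 117, against an expected 116.
- **Gates and small egg:** both gates look shut, and the small egg still waits behind its own gate at the same pixel as at the start.
- **Other items:** the bowl, jar and spoon look unmoved.
- **Robot:** wrist force is about 0 and the arm is clear.

**One disagreement:** the final colour blob put the small egg at rack x = 31, y = 28. I think the blob merged with the shiny gate plate, because its area rose from 53 to 136 pixels. The picture shows the egg where it was before, at x ≈ 21.

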